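# Clamp the pump housing in the swing-clamp fixture

### The arm

A 7-joint arm with a two-finger parallel gripper is mounted at the origin on the work surface. World frame = base frame: x ahead of the robot, y to its left, z up, the work surface at z = 0. Lengths are in m, angles in rad, forces in N, time in s.
With the tool pointing down it reaches from about 0.4 to 0.875 m from the base axis. Payload 19.3 kg.
Tool frame: the origin (TCP) lies at the very end of the fingers, on their centre line; the grasp point (between the pads) lies 19 mm behind it (bot.pinch_z is the distance from the TCP to the grasp point, in m); y points along the fingers, x is the direction in which the jaws open and shut, and the axes are right-handed (so a half turn about y gives the same grasp; the last joint's range is limited). The gripper opens to 85 mm and grips with 20 to 120 N. Pads are 22 mm wide; open, the fingers measure 114 mm over their backs; the gripper's body (76 mm by 85 mm) begins 54 mm behind the grasp point. The pads swing forward as they close: fully open they stand 13 mm farther back than shut.
Start: joints at [1.189, 0.521, -0.036, 1.599, 0.021, 1.021, -0.113], TCP at [0.192, -0.595, 0.231] pointing down, gripper open.
Joint ranges: [-2.91, 2.91], [-0.3, 2.13], [-1.5, 1.42], [0.17, 2.43], [-1.26, 4.41], [0.16, 1.93], [-2.52, 2.52]. Speed limits (rad/s): [1.89, 1.89, 2.39, 2.39, 3.01, 3.01, 3.01].

### API

Orientations are given as [roll, pitch, yaw] about the fixed x, y, z axes, in that order (R = Rz(yaw) Ry(pitch) Rx(roll)).
In Python, from workcell import bot gives the robot as it stands. The module is installed in compiled form; this text tells all that it offers.
- The arm moves only by the tool arm_command, never from a script. Its argument "moves" is a list of rows, each an object of numbers: "rx", "ry", "rz": the turn, a rotation vector about the tool's x, y, z in rad; "x", "y", "z": the shift along the tool's x, y, z in cm; "gripper": the opening, from -1 (shut) to 1 (fully open). In form: [{"rx": .., "ry": .., "rz": .., "x": .., "y": .., "z": .., "gripper": ..}, ...]. A call has 1 to 5 rows; each row is the pose to reach, as a shift and turn from the pose commanded when the call began, along the tool's axes at that moment; what a row does not reach only later rows make up. A row lasts 1/12 s, in which the tool goes at most 41.7 mm and 7.16 degrees, less where a joint would pass 70% of its speed; a pose out of reach is approached as far as the arm can. A call with a gripper value outside its range is refused whole. The fingers move at their own pace and stop on an object; "squeeze" is the grip in N (left out, the last holds). Time passes only in rows, so rows that repeat a pose let the fingers close. It gives the time, the measured TCP pose, the force and the opening at its end, in the units of the state.
- bot.observe(): the state, without advancing time (a new reading comes with each control period).
- bot.grab_frame(name): name is "scene" or "top"; returns (picture, depth): 384x512x3 uint8, red, green, blue; 384x512 float32, m along the optical axis (not along the pixel's ray), 0 where there is no reading.
- bot.camera_model(name): a dict with "vfov" (degrees; the focal length in pixels is half the picture's height over the tangent of half this angle, whatever the lens; pixels are square), "cx", "cy" (the principal point, pixels), "dist_coeffs" ([k1, k2, p1, p2, k3] as OpenCV has them; the pictures are not rectified), "extrinsics" (4x4, takes a point from camera to world coordinates). Camera axes: x right, y down, z forward; pixel columns grow to the right and rows downward; lengths in m; the calibration is good to about 2 mm. A picture is of the moment at which its call begins. camera_model takes no time and is no camera call.
- bot.job_done(): hands the job in, once; it reports no verdict.
Trained networks look in the newest picture that a camera, given by its name, has taken for a name from the list of things; names that differ only in an ending like _2 or _b are one class to them, and where a whole thing is asked for, a point or a joint stands for the part that bears it (a point fixed in the world has none). Each returns a list of dicts, best first, with "p" (0 to 1); they miss things now and then, are a little off and sometimes report something else, mostly with a low value. They report only what shows in the picture. A call takes as long as a camera call. They do not tell look-alikes from the thing itself.
- bot.spot_in(name, camera): "box" ([left, top, right, bottom] in pixels, round what is visible of it).
- bot.masks_of(name, camera): "mask" (384x512 bool, what is visible of it) and "box" ([left, top, right, bottom] in pixels, round what is visible of it).
The state is a dict: "clock": time; "qpos": joint angles; "qd": joint speeds; "joint_efforts": joint torques, N m; "position": TCP position; "tool_rot": TCP orientation; "force": force on the tool from outside, world axes, zero at the start; "moment": the same for the moment, N m; "grip_width": finger opening in m.
Only numpy, scipy, OpenCV 4.12 (cv2) and the standard library are available. Lean on these libraries where they do the work, as an engineer would, in place of code of your own. Each camera call takes 0.05 s, during which the arm holds its last target.

### The job

Clamp the round housing in its fixture, only pushing with the fingers: swing the clamp strap over the housing with the outside of a finger until it is fully home against its stop pin, and only then push the cam lever fully down. Pick nothing up, leave the housing seated in its nest and leave the loose parts and tools around it alone.

Things in the scene. Friction and masses are not known exactly. Their poses are not given: they have to be found in the camera images.
- fixture: Clamp fixture, fixed to the bench: steel plate 160 (x) x 280 (y) x 12 mm. Origin: centre of the plate's underside, on the bench; z up. At the origin stands a round nest ring (78 mm outside diameter, top 22 mm above the bench). The pivot post of the strap stands at y = +90 mm, x = 0. A stop pin of 12 mm diameter, top 84 mm above the bench, stands at x = +22, y = +50 mm.
- strap (a joint): Swing angle of the clamp strap about its vertical post, rad. 0 = fully home against the stop pin: the strap points along the fixture's -y from the post, over the housing. It grows as the strap opens towards the fixture's -x (seen from above, clockwise), up to 1.8; at angle a the strap points along (-sin a, -cos a) of the fixture's x, y. Starts 0.8 to 1.3 open.
- strap_pivot (a point): Point on the strap's pivot axis, at the height of the strap's top face (86 mm above the bench).
- strap_end (a point): Middle of the strap's free end, on its top face, 150 mm from the pivot axis. The strap is a flat steel bar 30 mm wide and 16 mm thick, underside 70 mm and top 86 mm above the bench. Stiff pivot: it stays where left and takes about 2 N at 130 mm from the pivot.
- lever (a joint): Angle of the cam lever, rad: 0 = standing upright, grows as it is pushed down along the strap towards the strap's free end; stops at 1.45 (fully down, almost level, above the strap). The lever is carried by the strap, right above the strap's pivot, and swings round with it. Starts at 0.05 to 0.35.
- lever_pivot (a point): Centre of the lever's level hinge, on the strap's pivot axis, 102 mm above the bench, between two cheeks.
- lever_end (a point): Tip of the lever, 105 mm from its hinge. The outer 65 mm of the lever is a black grip 22 mm wide and 12 mm thick, centred on the line from hinge to tip. Stiff: it stays where left and takes about 3 to 5 N near its end, pushed square to the lever.
- pad: Clamp pad, a 22 mm disc under the strap 90 mm from the pivot axis, with a thin screw head that stands up to 7 mm above the strap's top. Origin on the disc's axis, at the level of the strap's underside when raised. It clears the housing by 3 mm when raised; pushing the lever down lowers it about 4 mm so that it bears on the housing.
- housing: The work: a loose turned aluminium housing, 60 mm diameter at the foot, 48 mm diameter at the top, 52 mm high, standing upright in the nest on the plate; its top is 64 mm above the bench. Origin: centre of its underside.
- bellows_a: Bystander: steel bellows, 68 mm diameter, 124 mm high, upright; origin centre of underside.
- bellows_b: Bystander: a second such bellows.
- pliers_a: Bystander: circlip pliers with red handles lying flat, 175 mm long, 16 mm high; origin near the joint, x towards the jaws.
- pliers_b: Bystander: a second such pair of pliers.
- bush: Bystander: loose steel bush on the fixture plate, 38 mm diameter, 28 mm high; origin centre of underside.
- snap_ring: Bystander: loose flat ring on the fixture plate, 48 mm diameter, 6 mm high; origin centre of underside.
- dowel: Bystander: loose upright dowel pin on the fixture plate, 14 mm diameter, 45 mm high; origin centre of underside.
Things that resemble listed ones, but are neither listed nor needed, are in the scene too. Of the things like the housing, leave any that is blue; of the rest the larger one is meant.

How it is judged:
By the outcome, as a careful person would: the job done as asked, in the order asked, and still so for the second after the job is handed in, with the robot touching nothing.
It also fails if it takes over 53 s, if anything falls off the work surface, if the arm or the gripper's body presses on something with over 40 N, if the wrist force passes 120 N, or if a joint passes its speed limit or range.

## Working session

There is one attempt and no reset: what is moved stays moved. The work goes in short steps, Python scripts to look and compute and a tool call to move; the robot and the scene stay as the last step left them, time stands still between calls to the robot, and variables do not carry over. Pictures are saved under pics/ and viewed, and the job is handed in when it is done.

Besides the shell and the picture viewer there is one more tool, called after "Emit:" as name(argument=value, ...) on one line, values as JSON. arm_command: Moves the arm, as the interface text tells. Its arguments: {"type":"object","properties":{"moves":{"type":"array"},"squeeze":{"type":"number"}},"required":["moves"]}

```bash
mkdir -p pics
cat > h.py <<'E'
import numpy as np, cv2
from workcell import bot
def cam(n):
    m=bot.camera_model(n); f=192/np.tan(np.radians(m['vfov'])/2)
    K=np.array([[f,0,m['cx']],[0,f,m['cy']],[0,0,1]]); return K,np.array(m['dist_coeffs'],float),np.array(m['extrinsics'])
def cloud(n,depth):
    K,d,E=cam(n); v,u=np.mgrid[0:384,0:512]
    p=cv2.undistortPoints(np.stack([u,v],-1).reshape(-1,1,2).astype(np.float64),K,d).reshape(384,512,2)
    P=np.dstack([p[...,0]*depth,p[...,1]*depth,depth])
    W=P@E[:3,:3].T+E[:3,3]; W[depth<=0]=np.nan; return W
def proj(n,P):
    K,d,E=cam(n); R=E[:3,:3].T; t=-R@E[:3,3]
    return cv2.projectPoints(np.asarray(P,float).reshape(-1,1,3),cv2.Rodrigues(R)[0],t,K,d)[0].reshape(-1,2)
E
python3 - <<'E'
from h import *
for n in ('scene','top'):
    im,d=bot.grab_frame(n); cv2.imwrite(f'pics/{n}0.png',cv2.resize(im[...,::-1],(800,600)))
    np.savez(f'{n}0.npz',im=im,d=d)
    print(n,np.round(cam(n)[2],3).tolist())
    if n=='top': pass
    for t in ('fixture','strap','housing','lever','bush','dowel'):
        for r in bot.spot_in(t,n)[:4]: print(t,np.round(r['box']),round(r['p'],2))
print(bot.observe())
E
```

```text
scene [[-0.069, 0.804, -0.591, 1.211], [0.998, 0.056, -0.041, 0.131], [-0.001, -0.592, -0.806, 0.979], [0.0, 0.0, 0.0, 1.0]]
fixture [194. 168. 318. 268.] 0.74
strap [263. 237. 284. 256.] 0.74
strap [265. 166. 304. 225.] 0.7
housing [244. 205. 267. 234.] 0.7
housing [265. 169. 305. 225.] 0.7
housing [251. 273. 272. 297.] 0.61
housing [209. 145. 234. 165.] 0.61
lever [265. 169. 306. 228.] 0.59
lever [284. 167. 300. 215.] 0.58
bush [211. 224. 231. 245.] 0.61
dowel [194. 168. 317. 267.] 0.73
dowel [230. 190. 237. 204.] 0.49
top [[-0.012, -0.997, 0.072, 0.516], [-1.0, 0.013, 0.003, 0.081], [-0.004, -0.072, -0.997, 1.259], [0.0, 0.0, 0.0, 1.0]]
fixture [209. 165. 312. 239.] 0.63
strap [222. 185. 256. 240.] 0.57
strap [300. 143. 325. 172.] 0.52
housing [249. 187. 273. 211.] 0.72
housing [223. 184. 239. 205.] 0.48
housing [244. 139. 259. 155.] 0.46
lever [312. 212. 369. 246.] 0.7
lever [228. 186. 240. 204.] 0.41
bush [239. 169. 254. 186.] 0.68
bush [285. 180. 296. 191.] 0.62
bush [249. 186. 272. 209.] 0.5
dowel [285. 179. 294. 188.] 0.22
{'clock': 0.7, 'qpos': array([ 1.18879828,  0.52139062, -0.03629513,  1.59947852,  0.02121869,
        1.0211548 , -0.11281738]), 'qd': array([ 1.60469287e-03, -5.70498522e-05,  7.60756430e-04,  4.81290399e-04,
        1.44134211e-03, -6.25040989e-04, -8.34861706e-04]), 'joint_efforts': array([-1.18519762e-03, -9.26700640e+01,  1.97832696e+00, -3.70214939e+01,
        1.79918250e-02,  2.08280188e-03, -2.07572992e-05]), 'position': array([ 0.19169569, -0.59486271,  0.23130439]), 'tool_rot': array([-1.57081889e+00,  4.44413090e-05, -1.25905342e+00]), 'force': array([-0.45975625,  0.45020856,  1.19746677]), 'moment': array([-0.06887852,  0.01249559, -0.04031541]), 'grip_width': 0.0855142727109148}
```

View images.

Run:
```python
from h import *
for n,(x0,y0,x1,y1) in {'scene':(150,110,350,310),'top':(180,110,380,270)}.items():
    im=np.load(n+'0.npz')['im']; c=im[y0:y1,x0:x1,::-1]; s=3.0 if n=='scene' else 3.75
    cv2.imwrite(f'pics/{n}0c.png',cv2.resize(c,None,fx=s,fy=s,interpolation=cv2.INTER_CUBIC))
```

```text
(no output)
```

View pics/scene0.png

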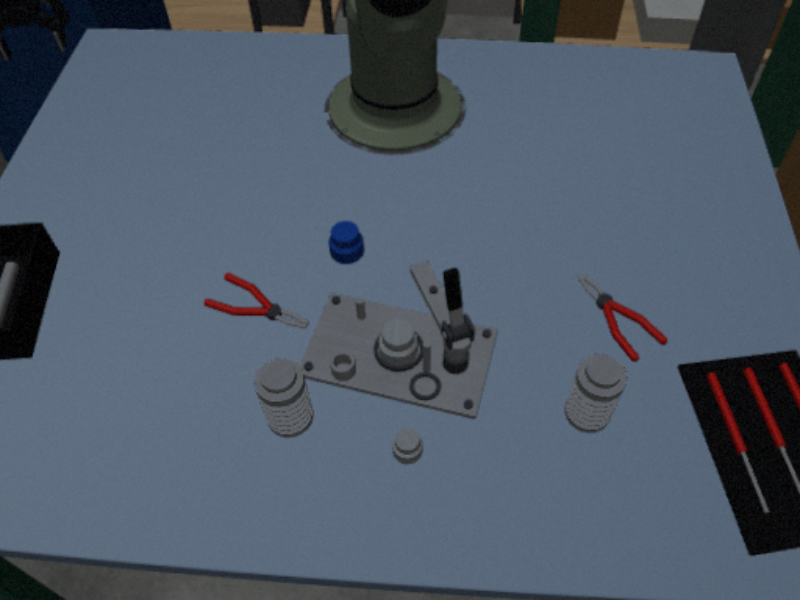

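View pics/top0.png

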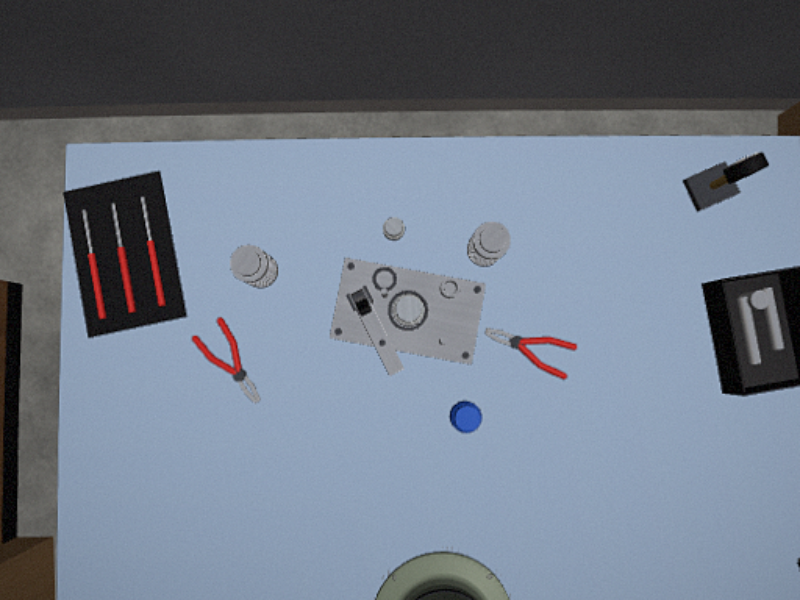

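```bash
ls pics
```

```text
scene0.png
scene0c.png
top0.png
top0c.png
```

View pics/scene0c.png

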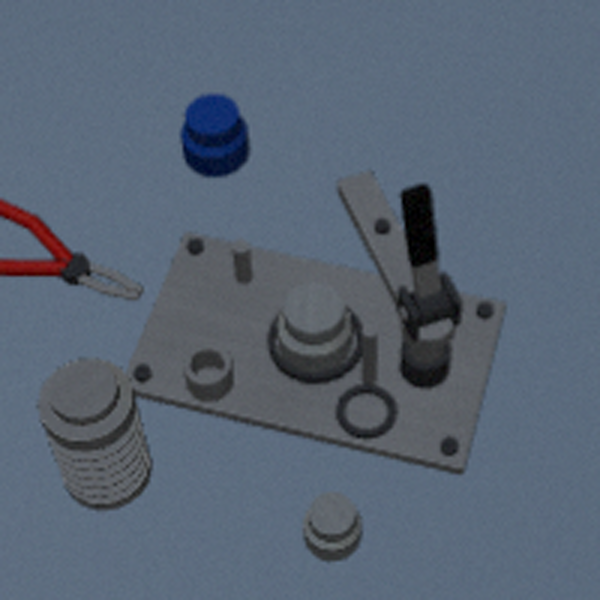

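View pics/top0c.png

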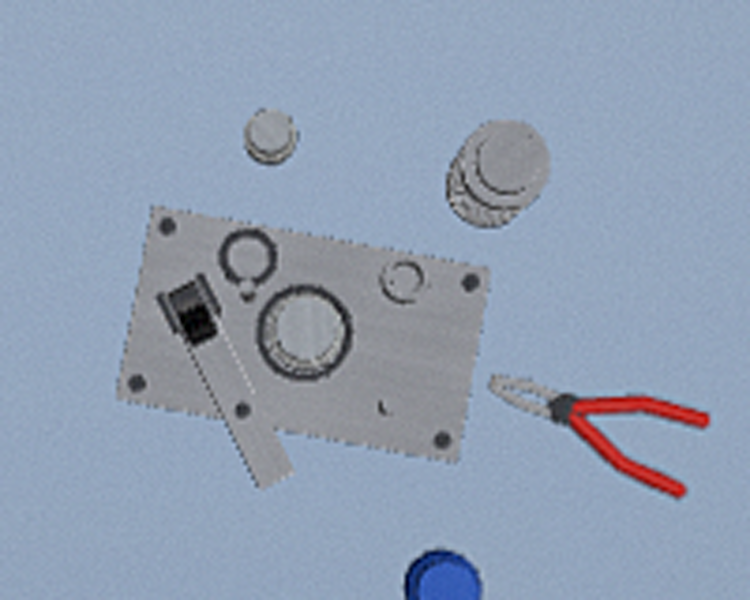

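The scene view shows the plate with the strap open toward the robot, its free end near (420,265). The lever's black grip is upright near (453,290), the housing sits in the nest at (398,340), and blue and small look-alikes are off the plate. In the top crop, the post is at about (192,310) and the strap end at about (278,480). Next I'll measure the poses.

```bash
cat > meas.py <<'E'
from h import *
import sys
def rect(p):
    r=cv2.minAreaRect((p[:,:2]*1000).astype(np.float32)); return r
def run(tag):
  for n in ('top','scene'):
    z=np.load(f'{n}{tag}.npz'); W=cloud(n,z['d']); 
    xy=W[...,:2]; roi=(W[...,0]>0.35)&(W[...,0]<0.75)&(W[...,1]>-0.12)&(W[...,1]<0.32)
    b=roi&(W[...,2]<0.006)
    print(n,'bench z',np.nanmedian(W[b][:,2]),np.nanstd(W[b][:,2]))
    for nm,lo,hi in (('plate',.007,.017),('strap',.08,.09),('60-68',.058,.069),('80-130',.105,.14),('130-220',.14,.23)):
        m=(roi&(W[...,2]>lo)&(W[...,2]<hi)).astype(np.uint8)
        k,l,st,c=cv2.connectedComponentsWithStats(m,connectivity=8)
        for i in np.argsort(-st[1:,4])[:4]+1:
            if st[i,4]<25: continue
            p=W[l==i]; r=rect(p)
            print(' ',nm,st[i,4],'bbox',st[i,:4],'cen',np.round(r[0],1),'size',np.round(r[1],1),'ang',round(r[2],1),'medz',round(np.median(p[:,2])*1000,1),'mean',np.round(p.mean(0)[:2]*1000,1))
if __name__=='__main__': run(sys.argv[1])
E
python3 meas.py 0
```

```text
top bench z 0.0005142813032005256 0.002398385367343287
  plate 3418 bbox [211 165 100  68] cen [598.3  58.6] size [282.6 159.8] ang 78.7 medz 12.5 mean [596.7  51.6]
  plate 48 bbox [284 181   8   7] cen [641.9 -22.3] size [21.7 18.6] ang 89.5 medz 13.0 mean [642.  -22.4]
  plate 46 bbox [311 210  10  10] cen [ 551.7 -107.9] size [35.1 20.7] ang 61.9 medz 11.0 mean [ 550.6 -106.7]
  strap 424 bbox [230 190  29  51] cen [547.3 114.1] size [146.5  29.3] ang 25.9 medz 86.4 mean [537.5 108.8]
  60-68 207 bbox [254 190  16  16] cen [598.2  58.2] size [43.8 44.2] ang 89.2 medz 64.3 mean [598.   58.4]
  80-130 428 bbox [303 142  22  24] cen [717.3 -88.9] size [60.2 65.4] ang 88.1 medz 121.3 mean [715.7 -89.3]
  80-130 111 bbox [221 183  18  16] cen [616.3 148.1] size [29.9 45.1] ang 26.6 medz 115.5 mean [617.3 149.4]
  130-220 81 bbox [228 191  10  12] cen [595.2 137.7] size [31.1 20.8] ang 26.2 medz 195.2 mean [593.4 136.7]
scene bench z -0.0004493428000070243 0.00192265926796697
  plate 4523 bbox [192 187 127  80] cen [600.9  58.8] size [280.6 163.5] ang 79.0 medz 11.7 mean [610.2  54.6]

[... 601 characters left out ...]
.2 45. ] ang 49.7 medz 82.3 mean [738.3 -71.4]
  60-68 294 bbox [245 204  20  18] cen [600.9  58.3] size [45.9 47.6] ang 54.0 medz 63.6 mean [602.   58.3]
  60-68 47 bbox [182 248  15  18] cen [730.5 -68.3] size [14.3 47.6] ang 60.2 medz 67.3 mean [734.9 -68.9]
  80-130 643 bbox [165 229  30  27] cen [717.6 -89.3] size [60.6 64.9] ang 88.8 medz 121.5 mean [725.1 -88.7]
  80-130 271 bbox [283 198  21  20] cen [618.  146.7] size [31.7 45.1] ang 25.3 medz 115.0 mean [619.6 146.2]
  80-130 54 bbox [369 231   5  17] cen [684.6 315.7] size [40.5  8.2] ang 1.2 medz 110.5 mean [684.4 316.3]
  130-220 274 bbox [284 171  12  29] cen [597.1 136.5] size [32.4 22.6] ang 24.1 medz 174.9 mean [600.  136.4]
```

```bash
cat > go.py <<'E'
from h import *
F=np.array([.5995,.0585]); th=np.radians(78.8); fy=np.array([np.cos(th),np.sin(th)]); fx=np.array([np.sin(th),-np.cos(th)])
piv=F+.09*fy
def nd(a): # strap dir, push dir (world)
    return -np.sin(a)*fx-np.cos(a)*fy, np.cos(a)*fx-np.sin(a)*fy
def finger(a,off,r=.13):
    d,n=nd(a); return piv+r*d-off*n, np.arctan2(n[1],n[0])
def rel(targets):
    s=bot.observe(); p=s['position']; yaw=s['tool_rot'][2]
    print('t',round(s['clock'],2),'p',np.round(p,4),'rot',np.round(s['tool_rot'],3),'F',np.round(s['force'],1),'w',round(s['grip_width'],4))
    x=np.array([np.cos(yaw),np.sin(yaw)]); z=np.array([-np.sin(yaw),np.cos(yaw)])
    for t in targets:
        d=np.array(t[:3])-p
        print('x %.2f y %.2f z %.2f ry %.3f | dist %.0fmm'%(100*d[:2]@x,-100*d[2],100*d[:2]@z,-((t[3]-yaw+np.pi)%(2*np.pi)-np.pi),1000*np.linalg.norm(d)))
E
python3 -c "
from go import *
print(piv,finger(.93,.05),finger(0,.03))"
```

```text
[0.61698109 0.14678596] (array([0.47812228, 0.13591261]), np.float64(-1.1254768762233651)) (array([0.56230197, 0.02508882]), np.float64(-0.19547687622336504))
```

Emit:
arm_command(moves=[{"x": -7,"z": 19,"y": -2,"gripper": -1},{"x": -7,"z": 19,"y": -2,"gripper": -1},{"x": -7,"z": 19,"y": -2,"gripper": -1},{"x": -7,"z": 19,"y": -2,"gripper": -1},{"x": -7,"z": 19,"y": -2,"gripper": -1}])

```text
invalid input at $.moves[0]: expected keys rx, ry, rz, x, y, z, gripper
```

Emit:
arm_command(moves=[{"rx": 0,"ry": 0,"rz": 0,"x": -7,"z": 19,"y": -2,"gripper": -1},{"rx": 0,"ry": 0,"rz": 0,"x": -7,"z": 19,"y": -2,"gripper": -1},{"rx": 0,"ry": 0,"rz": 0,"x": -7,"z": 19,"y": -2,"gripper": -1},{"rx": 0,"ry": 0,"rz": 0,"x": -7,"z": 19,"y": -2,"gripper": -1},{"rx": 0,"ry": 0,"rz": 0,"x": -7,"z": 19,"y": -2,"gripper": -1}])

```text
clock: 1.12
position: [0.353, -0.468, 0.2517]
tool_rot: [-1.57, -0.0, -1.258]
force: [0.1, -0.6, -0.3]
grip_width: 0.0253
```

```bash
python3 -c "
from go import *
rel([(.45,-.22,.26,-1.2),(.45,0,.26,-1.125),(.472,.14,.25,-1.125)])"
```

```text
t 1.12 p [ 0.353  -0.468   0.2517] rot [-1.57  -0.    -1.258] F [ 0.1 -0.6 -0.3] w 0.0253
x -20.62 y -0.83 z 16.85 ry -0.058 | dist 266mm
x -41.55 y -0.83 z 23.62 ry -0.133 | dist 478mm
x -54.20 y 0.17 z 30.02 ry -0.133 | dist 620mm
```

Emit:
arm_command(moves=[{"rx": 0,"ry": 0,"rz": 0,"x": -54,"z": 30,"y": 0,"gripper": -1},{"rx": 0,"ry": 0,"rz": 0,"x": -54,"z": 30,"y": 0,"gripper": -1},{"rx": 0,"ry": 0,"rz": 0,"x": -54,"z": 30,"y": 0,"gripper": -1},{"rx": 0,"ry": 0,"rz": 0,"x": -54,"z": 30,"y": 0,"gripper": -1},{"rx": 0,"ry": 0,"rz": 0,"x": -54,"z": 30,"y": 0,"gripper": -1}])

```text
clock: 1.53
position: [0.3915, -0.2637, 0.2514]
tool_rot: [-1.571, -0.0, -1.259]
force: [2.0, 0.6, 1.3]
grip_width: -0.0002
```

```bash
python3 -c "
from go import *
rel([(.472,.14,.25,-1.125)])"
```

```text
t 1.53 p [ 0.3915 -0.2637  0.2514] rot [-1.571 -0.    -1.259] F [2.  0.6 1.3] w -0.0002
x -35.95 y 0.14 z 20.05 ry -0.134 | dist 412mm
```

Emit:
arm_command(moves=[{"rx": 0,"ry": -0.13,"rz": 0,"x": -36,"z": 20,"y": 0,"gripper": -1},{"rx": 0,"ry": -0.13,"rz": 0,"x": -36,"z": 20,"y": 0,"gripper": -1},{"rx": 0,"ry": -0.13,"rz": 0,"x": -36,"z": 20,"y": 0,"gripper": -1},{"rx": 0,"ry": -0.13,"rz": 0,"x": -36,"z": 20,"y": 0,"gripper": -1},{"rx": 0,"ry": -0.13,"rz": 0,"x": -36,"z": 20,"y": 0,"gripper": -1}])

```text
clock: 1.95
position: [0.4319, -0.0593, 0.2517]
tool_rot: [-1.57, -0.001, -1.129]
force: [1.7, -0.7, -0.1]
grip_width: -0.0001
```

```bash
python3 -c "
from go import *
rel([(.472,.14,.25,-1.125)])"
```

```text
t 1.95 p [ 0.4319 -0.0593  0.2517] rot [-1.570e+00 -1.000e-03 -1.129e+00] F [ 1.7 -0.7 -0.1] w -0.0001
x -16.31 y 0.17 z 12.14 ry -0.004 | dist 203mm
```

Emit:
arm_command(moves=[{"rx": 0,"ry": 0,"rz": 0,"x": -16.3,"z": 12.1,"y": 0,"gripper": -1},{"rx": 0,"ry": 0,"rz": 0,"x": -16.3,"z": 12.1,"y": 0,"gripper": -1},{"rx": 0,"ry": 0,"rz": 0,"x": -16.3,"z": 12.1,"y": 0,"gripper": -1},{"rx": 0,"ry": 0,"rz": 0,"x": -16.3,"z": 12.1,"y": 0,"gripper": -1},{"rx": 0,"ry": 0,"rz": 0,"x": -16.3,"z": 12.1,"y": 0,"gripper": -1}])

```text
clock: 2.37
position: [0.4717, 0.1407, 0.2516]
tool_rot: [-1.57, 0.0, -1.128]
force: [0.7, -1.3, 0.3]
grip_width: 0.0001
```

Run:
```python
from go import *
rel([(.472,.14,.15,-1.125),(.472,.14,.075,-1.125)])
im,d=bot.grab_frame('scene'); cv2.imwrite('pics/scene1.png',cv2.resize(im[90:330,130:450,::-1],(800,600))); np.savez('scene1.npz',im=im,d=d)
```

```text
t 2.37 p [0.4717 0.1407 0.2516] rot [-1.57   0.    -1.128] F [ 0.7 -1.3  0.3] w 0.0001
x 0.07 y 10.16 z -0.00 ry -0.003 | dist 102mm
x 0.07 y 17.66 z -0.00 ry -0.003 | dist 177mm
```

View pics/scene1.png

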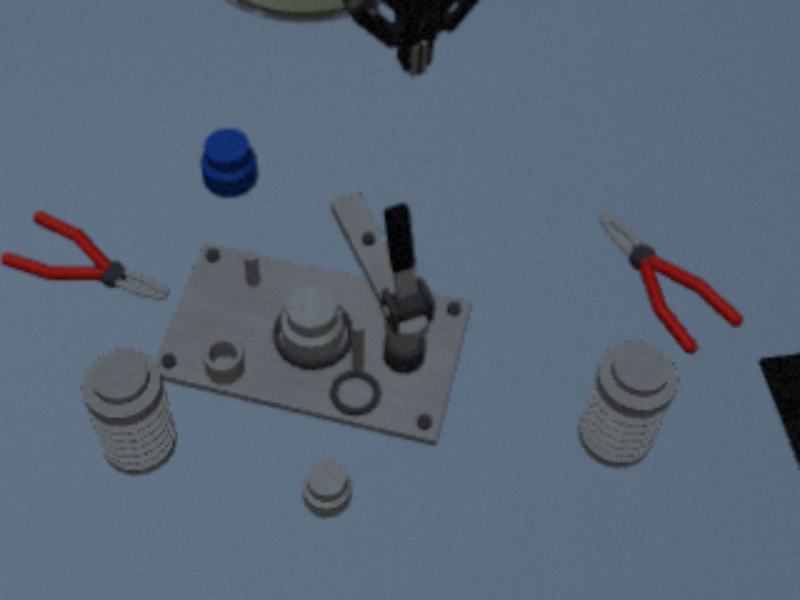

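The fingers are shut and hover clear of the strap (tip at about (418,70)). I'll descend on the opening side of the strap.

Emit:
arm_command(moves=[{"rx": 0,"ry": 0,"rz": 0,"x": 0,"z": 0,"y": 17.7,"gripper": -1},{"rx": 0,"ry": 0,"rz": 0,"x": 0,"z": 0,"y": 17.7,"gripper": -1},{"rx": 0,"ry": 0,"rz": 0,"x": 0,"z": 0,"y": 17.7,"gripper": -1},{"rx": 0,"ry": 0,"rz": 0,"x": 0,"z": 0,"y": 17.7,"gripper": -1},{"rx": 0,"ry": 0,"rz": 0,"x": 0,"z": 0,"y": 17.7,"gripper": -1}])

```text
clock: 2.83
position: [0.4691, 0.137, 0.0696]
tool_rot: [-1.577, 0.001, -1.129]
force: [-2.0, -0.7, -1.2]
grip_width: 0.0002
```

Run:
```python
from go import *
rel([(*finger(a,.03)[0],.075,finger(a,.03)[1]) for a in (.93,.85,.75,.65,.55,.45,.35,.25,.15,.05,0)])
im,d=bot.grab_frame('scene'); cv2.imwrite('pics/scene2.png',cv2.resize(im[130:290,180:393,::-1],(800,600),interpolation=2)); np.savez('scene2.npz',im=im,d=d)
W=cloud('scene',d); p=W[(abs(W[...,0]-.48)<.04)&(abs(W[...,1]-.15)<.035)&(W[...,2]>.07)&(W[...,2]<.1)]
s=bot.observe();c=s['position'][:2];yw=s['tool_rot'][2]
q=(p[:,:2]-c); print(len(p), np.round(np.c_[q@[np.cos(yw),np.sin(yw)],q@[-np.sin(yw),np.cos(yw)],p[:,2]]*1000)[:40].tolist())
```

```text
t 2.83 p [0.4691 0.137  0.0696] rot [-1.577e+00  1.000e-03 -1.129e+00] F [-2.  -0.7 -1.2] w 0.0002
x 2.49 y -0.54 z 0.78 ry -0.003 | dist 27mm
x 3.53 y -0.54 z 0.58 ry -0.083 | dist 36mm
x 4.86 y -0.54 z 0.46 ry -0.183 | dist 49mm
x 6.20 y -0.54 z 0.47 ry -0.283 | dist 62mm
x 7.52 y -0.54 z 0.61 ry -0.383 | dist 76mm
x 8.83 y -0.54 z 0.88 ry -0.483 | dist 89mm
x 10.10 y -0.54 z 1.28 ry -0.583 | dist 102mm
x 11.32 y -0.54 z 1.81 ry -0.683 | dist 115mm
x 12.49 y -0.54 z 2.46 ry -0.783 | dist 127mm
x 13.59 y -0.54 z 3.22 ry -0.883 | dist 140mm
x 14.10 y -0.54 z 3.64 ry -0.933 | dist 146mm
75 [[-11.0, 6.0, 97.0], [-12.0, 8.0, 98.0], [14.0, -4.0, 94.0], [14.0, 1.0, 98.0], [-4.0, 9.0, 100.0], [-10.0, 8.0, 96.0], [-13.0, 6.0, 92.0], [14.0, -3.0, 90.0], [13.0, 1.0, 94.0], [9.0, 7.0, 99.0], [6.0, 8.0, 99.0], [-4.0, 10.0, 97.0], [-6.0, 11.0, 97.0], [-10.0, 8.0, 92.0], [-14.0, 5.0, 87.0], [14.0, -3.0, 86.0], [14.0, 2.0, 92.0], [13.0, 5.0, 95.0], [11.0, 8.0, 97.0], [8.0, 6.0, 93.0], [7.0, 9.0, 97.0], [5.0, 12.0, 99.0], [2.0, 11.0, 97.0], [-2.0, 8.0, 92.0], [-3.0, 11.0, 95.0], [-6.0, 11.0, 93.0], [-11.0, 6.0, 86.0], [13.0, -5.0, 80.0], [13.0, 1.0, 87.0], [14.0, 8.0, 94.0], [10.0, 5.0, 90.0], [8.0, 6.0, 90.0], [8.0, 12.0, 97.0], [4.0, 9.0, 91.0], [1.0, 8.0, 89.0], [-1.0, 10.0, 91.0], [-2.0, 13.0, 94.0], [-6.0, 11.0, 89.0], [-12.0, 5.0, 80.0], [12.0, -1.0, 80.0]]
```

View pics/scene2.png

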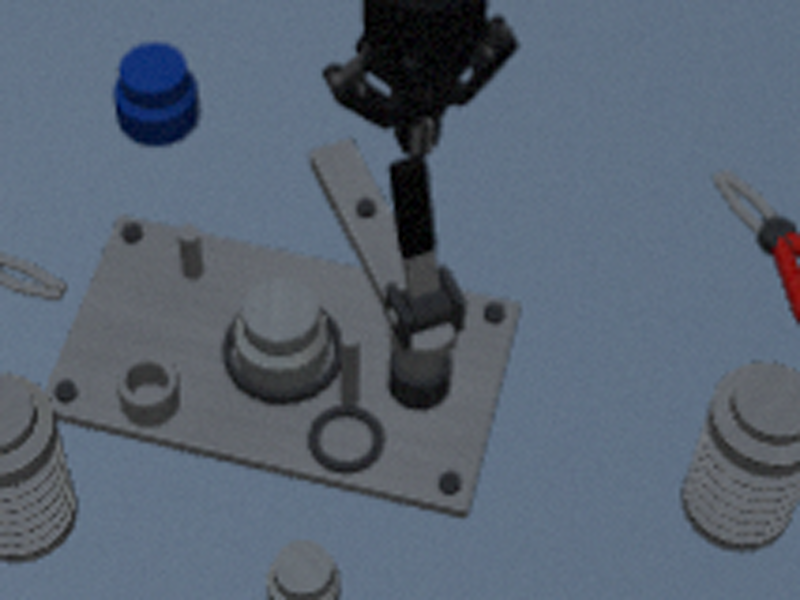

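```bash
cat > w.py <<'E'
from go import *
import sys
off=float(sys.argv[1]); A=[float(v) for v in sys.argv[2:]]
rel([(*finger(a,off)[0],.075,finger(a,off)[1]) for a in A])
E
python3 w.py .03 .93 .85 .75 .65 .55 .45
```

```text
t 2.88 p [0.4695 0.1372 0.0706] rot [-1.577e+00  1.000e-03 -1.128e+00] F [-2.2 -0.3 -2.3] w -0.0003
x 2.49 y -0.44 z 0.73 ry -0.003 | dist 26mm
x 3.54 y -0.44 z 0.54 ry -0.083 | dist 36mm
x 4.87 y -0.44 z 0.41 ry -0.183 | dist 49mm
x 6.20 y -0.44 z 0.42 ry -0.283 | dist 62mm
x 7.53 y -0.44 z 0.56 ry -0.383 | dist 76mm
x 8.83 y -0.44 z 0.83 ry -0.483 | dist 89mm
```

Emit:
arm_command(moves=[{"rx": 0,"ry": 0,"rz": 0,"x": 1,"z": 0.2,"y": 0,"gripper": -1},{"rx": 0,"ry": 0,"rz": 0,"x": 2,"z": 0.4,"y": 0,"gripper": -1},{"rx": 0,"ry": 0,"rz": 0,"x": 2.5,"z": 0.4,"y": 0,"gripper": -1},{"rx": 0,"ry": -0.04,"rz": 0,"x": 3.1,"z": 0.3,"y": 0,"gripper": -1},{"rx": 0,"ry": -0.08,"rz": 0,"x": 3.7,"z": 0.2,"y": 0,"gripper": -1}])

```text
clock: 3.3
position: [0.4911, 0.1047, 0.0764]
tool_rot: [-1.567, -0.001, -1.049]
force: [0.3, 1.7, 0.6]
grip_width: 0.0
```

```bash
python3 w.py .03 .85 .8 .75 .7 .65 .6 .55 .5
```

```text
t 3.3 p [0.4911 0.1047 0.0764] rot [-1.567e+00 -1.000e-03 -1.049e+00] F [0.3 1.7 0.6] w 0.0
x -0.33 y 0.14 z 0.00 ry -0.003 | dist 4mm
x 0.32 y 0.14 z -0.13 ry -0.053 | dist 4mm
x 0.98 y 0.14 z -0.23 ry -0.103 | dist 10mm
x 1.65 y 0.14 z -0.30 ry -0.153 | dist 17mm
x 2.31 y 0.14 z -0.33 ry -0.203 | dist 23mm
x 2.98 y 0.14 z -0.33 ry -0.253 | dist 30mm
x 3.65 y 0.14 z -0.29 ry -0.303 | dist 37mm
x 4.31 y 0.14 z -0.23 ry -0.353 | dist 43mm
```

Emit:
arm_command(moves=[{"rx": 0,"ry": -0.1,"rz": 0,"x": 1.0,"z": -0.2,"y": 0.1,"gripper": -1},{"rx": 0,"ry": -0.15,"rz": 0,"x": 1.7,"z": -0.3,"y": 0.1,"gripper": -1},{"rx": 0,"ry": -0.22,"rz": 0,"x": 2.6,"z": -0.3,"y": 0.1,"gripper": -1},{"rx": 0,"ry": -0.29,"rz": 0,"x": 3.5,"z": -0.3,"y": 0.1,"gripper": -1},{"rx": 0,"ry": -0.35,"rz": 0,"x": 4.3,"z": -0.2,"y": 0.1,"gripper": -1}])

```text
clock: 3.72
position: [0.5105, 0.0656, 0.0753]
tool_rot: [-1.569, -0.002, -0.697]
force: [-1.5, 1.4, 1.1]
grip_width: 0.0
```

```bash
python3 w.py .03 .5  .45 .4 .35 .3 .25 .2 .15 .1
```

```text
t 3.72 p [0.5105 0.0656 0.0753] rot [-1.569 -0.002 -0.697] F [-1.5  1.4  1.1] w 0.0
x -0.02 y 0.03 z 0.05 ry -0.001 | dist 1mm
x 0.63 y 0.03 z -0.08 ry -0.051 | dist 6mm
x 1.29 y 0.03 z -0.18 ry -0.101 | dist 13mm
x 1.96 y 0.03 z -0.24 ry -0.151 | dist 20mm
x 2.62 y 0.03 z -0.28 ry -0.201 | dist 26mm
x 3.29 y 0.03 z -0.28 ry -0.251 | dist 33mm
x 3.95 y 0.03 z -0.25 ry -0.301 | dist 40mm
x 4.62 y 0.03 z -0.18 ry -0.351 | dist 46mm
x 5.28 y 0.03 z -0.08 ry -0.401 | dist 53mm
```

Emit:
arm_command(moves=[{"rx": 0,"ry": -0.06,"rz": 0,"x": 0.8,"z": -0.1,"y": 0,"gripper": -1},{"rx": 0,"ry": -0.13,"rz": 0,"x": 1.6,"z": -0.2,"y": 0,"gripper": -1},{"rx": 0,"ry": -0.19,"rz": 0,"x": 2.5,"z": -0.3,"y": 0,"gripper": -1},{"rx": 0,"ry": -0.25,"rz": 0,"x": 3.3,"z": -0.3,"y": 0,"gripper": -1},{"rx": 0,"ry": -0.3,"rz": 0,"x": 3.95,"z": -0.3,"y": 0,"gripper": -1}])

```text
clock: 4.13
position: [0.5388, 0.0378, 0.0753]
tool_rot: [-1.57, -0.003, -0.398]
force: [-1.0, 1.8, 0.9]
grip_width: -0.0001
```

```bash
python3 w.py .03 .2 .15 .1 .05 0;python3 w.py .025 0
python3 - <<'E'
from h import *
im,d=bot.grab_frame('scene'); cv2.imwrite('pics/scene3.png',cv2.resize(im[130:290,180:393,::-1],(800,600),interpolation=2))
E
```

```text
t 4.13 p [0.5388 0.0378 0.0753] rot [-1.57  -0.003 -0.398] F [-1.   1.8  0.9] w -0.0001
x 0.01 y 0.03 z 0.07 ry -0.002 | dist 1mm
x 0.67 y 0.03 z -0.06 ry -0.052 | dist 7mm
x 1.32 y 0.03 z -0.16 ry -0.102 | dist 13mm
x 1.99 y 0.03 z -0.23 ry -0.152 | dist 20mm
x 2.65 y 0.03 z -0.26 ry -0.202 | dist 27mm
t 4.13 p [0.5388 0.0378 0.0753] rot [-1.57  -0.003 -0.398] F [-1.   1.8  0.9] w -0.0001
x 3.14 y 0.03 z -0.16 ry -0.202 | dist 31mm
```

View pics/scene3.png

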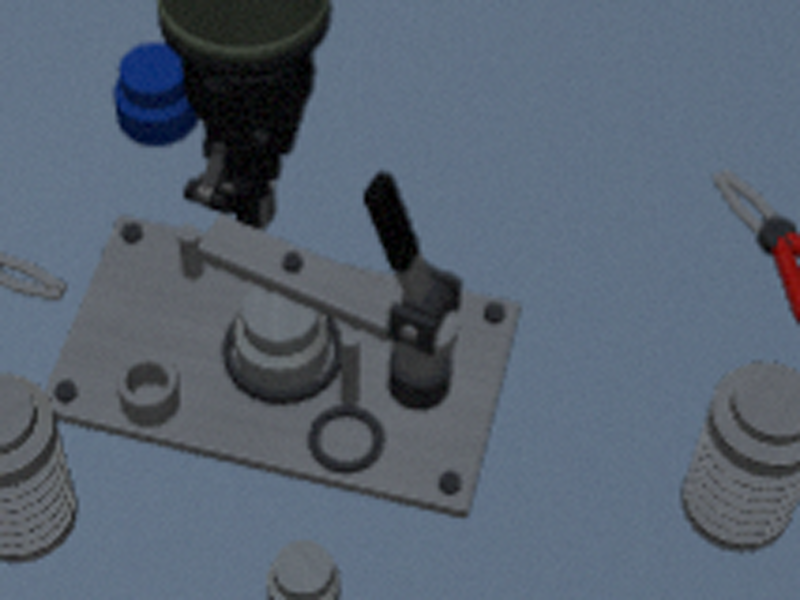

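The strap is following the finger and is nearly over the housing; its free end is at about (215,240). The dowel at (190,255) and the housing haven't been disturbed. I'll keep going, slowly near the stop.

Emit:
arm_command(moves=[{"rx": 0,"ry": -0.05,"rz": 0,"x": 0.7,"z": -0.1,"y": 0,"gripper": -1},{"rx": 0,"ry": -0.1,"rz": 0,"x": 1.3,"z": -0.2,"y": 0,"gripper": -1},{"rx": 0,"ry": -0.14,"rz": 0,"x": 1.8,"z": -0.2,"y": 0,"gripper": -1},{"rx": 0,"ry": -0.17,"rz": 0,"x": 2.2,"z": -0.2,"y": 0,"gripper": -1},{"rx": 0,"ry": -0.2,"rz": 0,"x": 2.5,"z": -0.2,"y": 0,"gripper": -1}])

```text
clock: 4.6
position: [0.5602, 0.0263, 0.0749]
tool_rot: [-1.572, -0.002, -0.201]
force: [-2.9, -2.5, 1.4]
grip_width: 0.0001
```

Emit:
arm_command(moves=[{"rx": 0,"ry": 0,"rz": 0,"x": 0.1,"z": 0,"y": 0,"gripper": -1},{"rx": 0,"ry": 0,"rz": 0,"x": 0.2,"z": 0,"y": 0,"gripper": -1},{"rx": 0,"ry": 0,"rz": 0,"x": 0.2,"z": 0,"y": 0,"gripper": -1}])

```text
clock: 4.85
position: [0.5619, 0.027, 0.0741]
tool_rot: [-1.571, -0.001, -0.201]
force: [-0.4, 0.2, -0.2]
grip_width: -0.0001
```

```bash
python3 w.py .03 0
```

```text
t 4.85 p [0.5619 0.027  0.0741] rot [-1.571e+00 -1.000e-03 -2.010e-01] F [-0.4  0.2 -0.2] w -0.0001
x 0.08 y -0.09 z -0.17 ry -0.006 | dist 2mm
```

Emit:
arm_command(moves=[{"rx": 0,"ry": 0,"rz": 0,"x": 0.1,"z": 0,"y": -0.1,"gripper": -1},{"rx": 0,"ry": 0,"rz": 0,"x": 0.2,"z": 0,"y": -0.1,"gripper": -1},{"rx": 0,"ry": 0,"rz": 0,"x": 0.3,"z": 0,"y": -0.1,"gripper": -1},{"rx": 0,"ry": 0,"rz": 0,"x": 0.3,"z": 0,"y": -0.1,"gripper": -1}])

```text
clock: 5.18
position: [0.5643, 0.0268, 0.0743]
tool_rot: [-1.571, 0.0, -0.199]
force: [-3.6, -0.4, 2.6]
grip_width: -0.0
```

Emit:
arm_command(moves=[{"rx": 0,"ry": 0,"rz": 0,"x": 0.1,"z": 0,"y": 0,"gripper": -1},{"rx": 0,"ry": 0,"rz": 0,"x": 0.2,"z": 0,"y": 0,"gripper": -1},{"rx": 0,"ry": 0,"rz": 0,"x": 0.2,"z": 0,"y": 0,"gripper": -1},{"rx": 0,"ry": 0,"rz": 0,"x": 0.2,"z": 0,"y": 0,"gripper": -1}])

```text
clock: 5.52
position: [0.5647, 0.0267, 0.0741]
tool_rot: [-1.572, 0.003, -0.199]
force: [-15.7, 1.6, 10.1]
grip_width: -0.0
```

Force rises to about 16 N with no further travel, so the strap is on its stop. I'll back off and lift.

Emit:
arm_command(moves=[{"rx": 0,"ry": 0,"rz": 0,"x": -1,"z": 0,"y": 0,"gripper": -1},{"rx": 0,"ry": 0,"rz": 0,"x": -3,"z": 0,"y": 0,"gripper": -1},{"rx": 0,"ry": 0,"rz": 0,"x": -6,"z": 0,"y": -2,"gripper": -1},{"rx": 0,"ry": 0,"rz": 0,"x": -9,"z": 0,"y": -5,"gripper": -1},{"rx": 0,"ry": 0,"rz": 0,"x": -12,"z": 0,"y": -8,"gripper": -1}])

```text
clock: 5.93
position: [0.4483, 0.0504, 0.1534]
tool_rot: [-1.571, 0.001, -0.199]
force: [2.1, 0.4, 1.9]
grip_width: -0.0
```

Run:
```python
from go import *
rel([])
for n in ('top','scene'):
    im,d=bot.grab_frame(n); np.savez(n+'4.npz',im=im,d=d)
    c=im[130:290,180:393] if n=='scene' else im[140:260,190:350]
    cv2.imwrite(f'pics/{n}4.png',cv2.resize(c[...,::-1],(800,600),interpolation=2))
import meas; meas.run('4')
```

```text
t 5.93 p [0.4483 0.0504 0.1534] rot [-1.571e+00  1.000e-03 -1.990e-01] F [2.1 0.4 1.9] w -0.0
top bench z 0.0005244945331277506 0.002365155031601284
  plate 3376 bbox [211 165 100  68] cen [599.   61.5] size [283.1 160. ] ang 78.7 medz 12.4 mean [594.6  57. ]
  plate 52 bbox [310 210  11   9] cen [ 549.8 -105.1] size [32.5 21.5] ang 80.0 medz 10.0 mean [ 550.8 -105.8]
  plate 48 bbox [284 181   8   7] cen [642.1 -22.3] size [19.2 21.6] ang 0.1 medz 13.0 mean [642.3 -22.3]
  strap 424 bbox [234 185  49  21] cen [605.1  66.9] size [136.2  40.1] ang 78.4 medz 86.4 mean [598.9  62.4]
  60-68 27 bbox [255 202  12   4] cen [579.7  62. ] size [32.4  7.6] ang 77.9 medz 64.9 mean [580.1  61.8]
  80-130 428 bbox [303 142  22  24] cen [717.2 -89.2] size [59.5 65.7] ang 88.9 medz 121.1 mean [716.1 -89.3]
  80-130 123 bbox [223 183  14  16] cen [616.  148.1] size [28.6 44.3] ang 77.2 medz 115.3 mean [615.6 149.1]
  130-220 89 bbox [231 186  12   9] cen [611.3 125.1] size [31.2 22.2] ang 75.8 medz 191.0 mean [610.3 124.1]
scene bench z -0.0004466112552486412 0.001913039218794591
  plate 3853 bbox 
[... 697 characters left out ...]
 16.3] ang 80.4 medz 63.3 mean [616.9  55.9]
  60-68 30 bbox [181 254  16  12] cen [739.1 -71.4] size [ 8.9 38.9] ang 44.6 medz 66.9 mean [739.3 -71.1]
  80-130 642 bbox [164 229  31  27] cen [717.6 -89.7] size [64.1 60.5] ang 0.4 medz 121.2 mean [725.3 -89. ]
  80-130 231 bbox [285 198  17  21] cen [618.6 145.6] size [32.3 44.9] ang 79.2 medz 114.9 mean [622.7 146.5]
  80-130 62 bbox [369 231   5  18] cen [684.3 315.8] size [41.6  8.1] ang 0.6 medz 111.0 mean [686.2 316.4]
  130-220 212 bbox [276 178  15  26] cen [614.6 123.4] size [31.1 22.5] ang 86.6 medz 178.3 mean [617.6 123.6]
  130-220 160 bbox [246 117  17  21] cen [467.2  50.2] size [28.1 57.4] ang 78.9 medz 198.6 mean [461.2  54.5]
```

View pics/scene4.png

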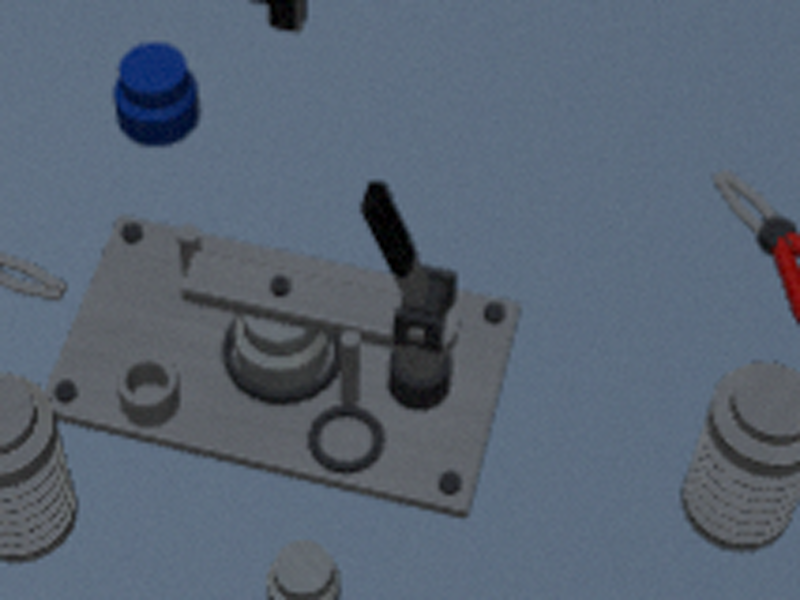

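View pics/top4.png

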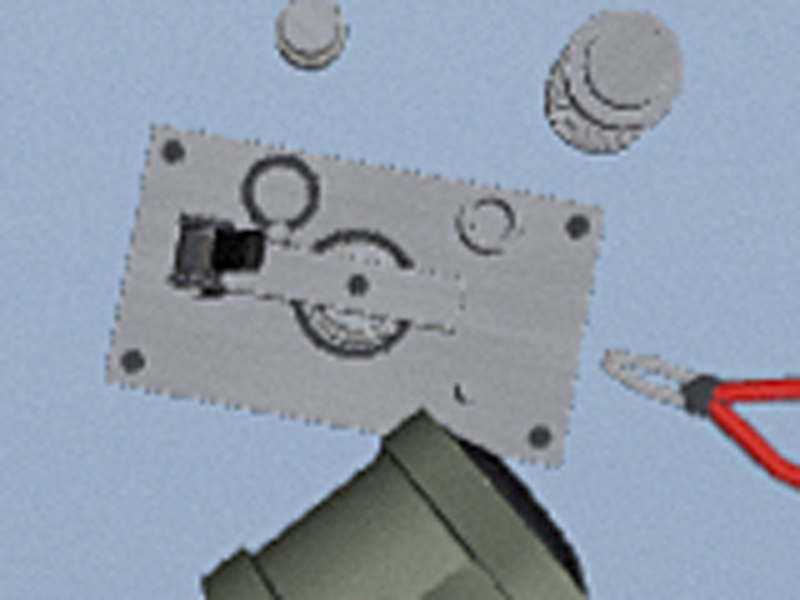

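Strap axis is at 78.5°, against 78.7° for the plate, so it is home. The housing and the other parts haven't moved. The lever grip at (390,225) in the scene crop now points along the strap. Next I'll go behind the lever.

```bash
cat > lv.py <<'E'
from go import *
import sys
def lev(th,r=.085,h=.011,back=0):
    s=r*np.sin(th)-.006*np.cos(th)-h-back; z=.102+r*np.cos(th)+.006*np.sin(th)
    return (*(piv-s*fy),z,-.1955)
if __name__=='__main__': rel([lev(float(a)) for a in sys.argv[1:]])
E
python3 -c "
from lv import *
rel([(.46,.19,.25,-.1955),(.627,.196,.25,-.1955),lev(.0,back=.03)])"
```

```text
t 6.03 p [0.4485 0.0509 0.1567] rot [-1.571 -0.005 -0.197] F [-0.1 -0.6 -0.1] w 0.0
x -1.59 y -9.33 z 13.87 ry -0.001 | dist 168mm
x 14.67 y -9.33 z 17.73 ry -0.001 | dist 248mm
x 14.64 y -3.03 z 17.40 ry -0.001 | dist 229mm
```

Emit:
arm_command(moves=[{"rx": 0,"ry": 0,"rz": 0,"x": -1,"z": 2,"y": -3.5,"gripper": -1},{"rx": 0,"ry": 0,"rz": 0,"x": -1,"z": 4,"y": -7,"gripper": -1},{"rx": 0,"ry": 0,"rz": 0,"x": -1,"z": 7,"y": -9.5,"gripper": -1},{"rx": 0,"ry": 0,"rz": 0,"x": -1,"z": 11,"y": -9.5,"gripper": -1},{"rx": 0,"ry": 0,"rz": 0,"x": 0,"z": 15,"y": -9.5,"gripper": -1}])

```text
clock: 6.45
position: [0.4801, 0.1985, 0.2501]
tool_rot: [-1.57, -0.004, -0.201]
force: [1.7, -1.1, 0.5]
grip_width: -0.0002
```

```bash
python3 -c "
from lv import *
rel([(.627,.196,.25,-.1955),lev(.0,back=.03)])"
```

```text
t 6.45 p [0.4801 0.1985 0.2501] rot [-1.57  -0.004 -0.201] F [ 1.7 -1.1  0.5] w -0.0002
x 14.45 y 0.01 z 2.68 ry -0.005 | dist 147mm
x 14.42 y 6.31 z 2.36 ry -0.005 | dist 159mm
```

Emit:
arm_command(moves=[{"rx": 0,"ry": 0,"rz": 0,"x": 4,"z": 1,"y": 0,"gripper": -1},{"rx": 0,"ry": 0,"rz": 0,"x": 8,"z": 2,"y": 0,"gripper": -1},{"rx": 0,"ry": 0,"rz": 0,"x": 12,"z": 2.7,"y": 0,"gripper": -1},{"rx": 0,"ry": 0,"rz": 0,"x": 14.4,"z": 2.7,"y": 0,"gripper": -1},{"rx": 0,"ry": 0,"rz": 0,"x": 14.4,"z": 2.7,"y": 1,"gripper": -1}])

```text
clock: 6.87
position: [0.6309, 0.1937, 0.2379]
tool_rot: [-1.569, -0.002, -0.203]
force: [0.5, -0.6, -0.2]
grip_width: 0.0001
```

Emit:
arm_command(moves=[{"rx": 0,"ry": 0,"rz": 0,"x": 0,"z": 0,"y": 2,"gripper": -1},{"rx": 0,"ry": 0,"rz": 0,"x": 0,"z": 0,"y": 4,"gripper": -1},{"rx": 0,"ry": 0,"rz": 0,"x": 0,"z": 0,"y": 5.3,"gripper": -1},{"rx": 0,"ry": 0,"rz": 0,"x": 0,"z": 0,"y": 5.3,"gripper": -1}])

```text
clock: 7.2
position: [0.625, 0.1944, 0.1823]
tool_rot: [-1.573, 0.003, -0.199]
force: [0.2, -0.8, 0.6]
grip_width: 0.0001
```

```bash
python3 lv.py 0 .1 .2 .3 .4 .5 .6 .7
python3 - <<'E'
from h import *
for n in ('scene',):
    im,d=bot.grab_frame(n)
    cv2.imwrite(f'pics/{n}5.png',cv2.resize(im[130:290,180:393,::-1],(800,600),interpolation=2))
E
```

```text
t 7.2 p [0.625  0.1944 0.1823] rot [-1.573  0.003 -0.199] F [ 0.2 -0.8  0.6] w 0.0001
x 0.15 y -0.47 z -3.13 ry -0.003 | dist 32mm
x 0.15 y -0.49 z -3.98 ry -0.003 | dist 40mm
x 0.15 y -0.42 z -4.83 ry -0.003 | dist 48mm
x 0.16 y -0.27 z -5.66 ry -0.003 | dist 57mm
x 0.16 y -0.04 z -6.48 ry -0.003 | dist 65mm
x 0.16 y 0.28 z -7.27 ry -0.003 | dist 73mm
x 0.16 y 0.67 z -8.03 ry -0.003 | dist 81mm
x 0.17 y 1.14 z -8.74 ry -0.003 | dist 88mm
```

View pics/scene5.png

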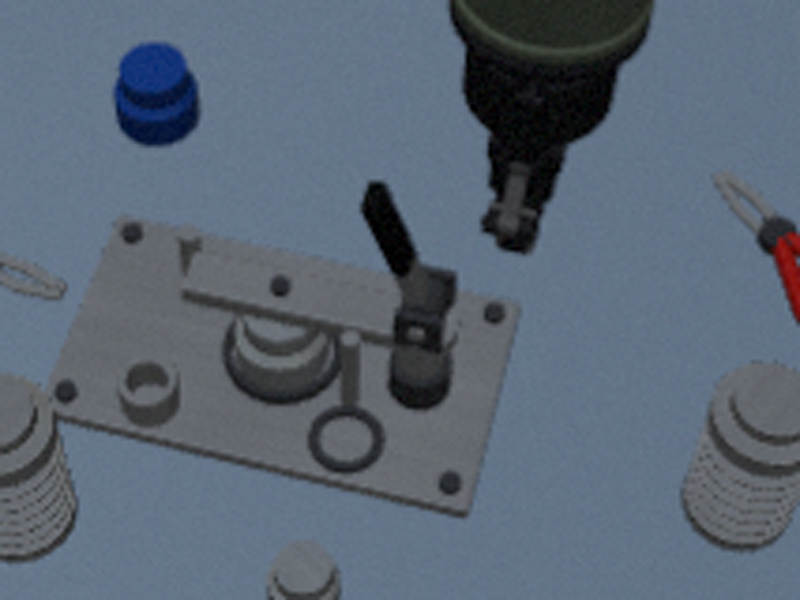

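Emit:
arm_command(moves=[{"rx": 0,"ry": 0,"rz": 0,"x": 0.1,"z": -2,"y": 0,"gripper": -1},{"rx": 0,"ry": 0,"rz": 0,"x": 0.1,"z": -4,"y": 0,"gripper": -1},{"rx": 0,"ry": 0,"rz": 0,"x": 0.1,"z": -5.2,"y": 0,"gripper": -1},{"rx": 0,"ry": 0,"rz": 0,"x": 0.1,"z": -5.9,"y": 0.2,"gripper": -1},{"rx": 0,"ry": 0,"rz": 0,"x": 0.1,"z": -6.5,"y": 0.4,"gripper": -1}])

```text
clock: 7.67
position: [0.6147, 0.1309, 0.1822]
tool_rot: [-1.57, -0.002, -0.2]
force: [1.7, 2.6, 2.5]
grip_width: -0.0003
```

```bash
python3 lv.py .4 .5 .6 .7 .8 .9
```

```text
t 7.67 p [0.6147 0.1309 0.1822] rot [-1.57  -0.002 -0.2  ] F [1.7 2.6 2.5] w -0.0003
x -0.08 y -0.04 z -0.05 ry -0.004 | dist 1mm
x -0.08 y 0.27 z -0.84 ry -0.004 | dist 9mm
x -0.08 y 0.67 z -1.60 ry -0.004 | dist 17mm
x -0.07 y 1.13 z -2.31 ry -0.004 | dist 26mm
x -0.07 y 1.67 z -2.97 ry -0.004 | dist 34mm
x -0.07 y 2.27 z -3.58 ry -0.004 | dist 42mm
```

Contact is at the expected angle, so I'll follow the arc.

Emit:
arm_command(moves=[{"rx": 0,"ry": 0,"rz": 0,"x": -0.1,"z": -0.8,"y": 0.3,"gripper": -1},{"rx": 0,"ry": 0,"rz": 0,"x": -0.1,"z": -1.6,"y": 0.7,"gripper": -1},{"rx": 0,"ry": 0,"rz": 0,"x": -0.1,"z": -2.3,"y": 1.1,"gripper": -1},{"rx": 0,"ry": 0,"rz": 0,"x": -0.1,"z": -3.0,"y": 1.7,"gripper": -1},{"rx": 0,"ry": 0,"rz": 0,"x": -0.1,"z": -3.6,"y": 2.3,"gripper": -1}])

```text
clock: 8.08
position: [0.6058, 0.0951, 0.1576]
tool_rot: [-1.571, 0.0, -0.199]
force: [1.1, 0.2, 3.2]
grip_width: -0.0002
```

```bash
python3 lv.py .9 1 1.1 1.2 1.3 1.4 1.45 1.5
```

```text
t 8.08 p [0.6058 0.0951 0.1576] rot [-1.571  0.    -0.199] F [1.1 0.2 3.2] w -0.0002
x 0.09 y -0.19 z 0.10 ry -0.004 | dist 2mm
x 0.09 y 0.46 z -0.44 ry -0.004 | dist 6mm
x 0.09 y 1.17 z -0.92 ry -0.004 | dist 15mm
x 0.09 y 1.92 z -1.32 ry -0.004 | dist 23mm
x 0.10 y 2.71 z -1.64 ry -0.004 | dist 32mm
x 0.10 y 3.53 z -1.89 ry -0.004 | dist 40mm
x 0.10 y 3.94 z -1.98 ry -0.004 | dist 44mm
x 0.10 y 4.36 z -2.05 ry -0.004 | dist 48mm
```

Emit:
arm_command(moves=[{"rx": 0,"ry": 0,"rz": 0,"x": 0.1,"z": -0.5,"y": 0.6,"gripper": -1},{"rx": 0,"ry": 0,"rz": 0,"x": 0.1,"z": -1.0,"y": 1.3,"gripper": -1},{"rx": 0,"ry": 0,"rz": 0,"x": 0.1,"z": -1.4,"y": 2.1,"gripper": -1},{"rx": 0,"ry": 0,"rz": 0,"x": 0.1,"z": -1.7,"y": 2.9,"gripper": -1},{"rx": 0,"ry": 0,"rz": 0,"x": 0.1,"z": -1.9,"y": 3.5,"gripper": -1}])

```text
clock: 8.5
position: [0.6029, 0.0764, 0.122]
tool_rot: [-1.571, 0.001, -0.199]
force: [-0.6, -0.7, 4.2]
grip_width: 0.0
```

```bash
python3 lv.py  1.4 1.45 1.5
```

```text
t 8.5 p [0.6029 0.0764 0.122 ] rot [-1.571e+00  1.000e-03 -1.990e-01] F [-0.6 -0.7  4.2] w 0.0
x 0.02 y -0.03 z 0.00 ry -0.004 | dist 0mm
x 0.02 y 0.38 z -0.09 ry -0.004 | dist 4mm
x 0.02 y 0.80 z -0.16 ry -0.004 | dist 8mm
```

Emit:
arm_command(moves=[{"rx": 0,"ry": 0,"rz": 0,"x": 0,"z": -0.1,"y": 0.2,"gripper": -1},{"rx": 0,"ry": 0,"rz": 0,"x": 0,"z": -0.1,"y": 0.4,"gripper": -1},{"rx": 0,"ry": 0,"rz": 0,"x": 0,"z": -0.1,"y": 0.6,"gripper": -1},{"rx": 0,"ry": 0,"rz": 0,"x": 0,"z": -0.1,"y": 0.6,"gripper": -1}])

```text
clock: 8.83
position: [0.6031, 0.0759, 0.1175]
tool_rot: [-1.571, -0.0, -0.199]
force: [-3.5, -2.6, 10.0]
grip_width: 0.0001
```

Emit:
arm_command(moves=[{"rx": 0,"ry": 0,"rz": 0,"x": 0,"z": 0,"y": 0.1,"gripper": -1},{"rx": 0,"ry": 0,"rz": 0,"x": 0,"z": 0,"y": 0.2,"gripper": -1},{"rx": 0,"ry": 0,"rz": 0,"x": 0,"z": 0,"y": 0.2,"gripper": -1}])

```text
clock: 9.08
position: [0.6033, 0.0758, 0.1167]
tool_rot: [-1.572, -0.001, -0.199]
force: [-9.8, -4.6, 27.2]
grip_width: -0.0001
```

At 27 N the lever no longer moves, so it is at its stop. I'll lift straight off and look.

Emit:
arm_command(moves=[{"rx": 0,"ry": 0,"rz": 0,"x": 0,"z": 0,"y": -1,"gripper": -1},{"rx": 0,"ry": 0,"rz": 0,"x": 0,"z": 0,"y": -3,"gripper": -1},{"rx": 0,"ry": 0,"rz": 0,"x": 0,"z": 0,"y": -6,"gripper": -1},{"rx": 0,"ry": 0,"rz": 0,"x": 0,"z": 0,"y": -10,"gripper": -1},{"rx": 0,"ry": 0,"rz": 0,"x": 0,"z": 0,"y": -13,"gripper": -1}])

```text
clock: 9.5
position: [0.6032, 0.0766, 0.2479]
tool_rot: [-1.57, -0.001, -0.198]
force: [-0.0, 0.2, 0.3]
grip_width: 0.0001
```

Emit:
arm_command(moves=[{"rx": 0,"ry": 0,"rz": 0,"x": -4,"z": 0,"y": 0,"gripper": -1},{"rx": 0,"ry": 0,"rz": 0,"x": -8,"z": 0,"y": 0,"gripper": -1},{"rx": 0,"ry": 0,"rz": 0,"x": -12,"z": 0,"y": 0,"gripper": -1},{"rx": 0,"ry": 0,"rz": 0,"x": -15,"z": 0,"y": 0,"gripper": -1},{"rx": 0,"ry": 0,"rz": 0,"x": -15,"z": 0,"y": 0,"gripper": -1}])

```text
clock: 9.92
position: [0.4516, 0.1068, 0.2457]
tool_rot: [-1.573, -0.0, -0.196]
force: [2.0, 0.4, 1.6]
grip_width: -0.0001
```

Run:
```python
from go import *
rel([])
for n in ('top','scene'):
    im,d=bot.grab_frame(n); np.savez(n+'6.npz',im=im,d=d)
    c=im[130:290,180:393] if n=='scene' else im[140:260,190:350]
    cv2.imwrite(f'pics/{n}6.png',cv2.resize(c[...,::-1],(800,600),interpolation=2))
    W=cloud(n,d); q=W[...,:2]-piv; s=-(q@fy); l=q@fx
    m=(abs(l)<.009)&(s>.045)&(s<.108)&(W[...,2]>.095)&(W[...,2]<.16)
    k=np.polyfit(s[m],W[...,2][m],1); print(n,m.sum(),'top face slope',k[0],'z@s=.085',np.polyval(k,.085),'expect .1205, .118; max s',np.nanmax(s[m]))
    m=(s>.03)&(s<.16)&(abs(l)<.03)&(W[...,2]>.08)&(W[...,2]<.0905)
    for a,b in((.11,.125),(.125,.148)):
        mm=m&(s>a)&(s<b); print('  strap lateral range',a,np.round(np.percentile(l[mm],[2,98])*1000,1))
import meas; meas.run('6')
```

```text
t 9.92 p [0.4516 0.1068 0.2457] rot [-1.573 -0.    -0.196] F [2.  0.4 1.6] w -0.0001
top 136 top face slope 0.11317761988498479 z@s=.085 0.11852587982460011 expect .1205, .118; max s 0.10327819545428663
  strap lateral range 0.11 [-15.6  12.4]
  strap lateral range 0.125 [-15.5  12.5]
scene 171 top face slope 0.09957298262585068 z@s=.085 0.11723934878880303 expect .1205, .118; max s 0.10364623411605593
  strap lateral range 0.11 [-12.4  16.5]
  strap lateral range 0.125 [-13.6  16.5]
top bench z 0.0004525336814817926 0.0023964194971360484
  plate 3439 bbox [211 165 100  68] cen [597.1  59.9] size [280.8 163.5] ang 78.9 medz 12.4 mean [593.4  56.2]
  plate 57 bbox [310 209  11  11] cen [ 551.5 -107.9] size [35.9 20.6] ang 62.3 medz 11.2 mean [ 550.8 -105.6]
  plate 48 bbox [284 181   8   7] cen [642.1 -22.5] size [21.7 18.8] ang 89.2 medz 12.1 mean [642.  -22.3]
  strap 228 bbox [234 193  49  13] cen [599.5  68.2] size [136.1  29.6] ang 79.4 medz 86.2 mean [591.8  45.6]
  strap 29 bbox [235 185  13   5] cen [627.7 116.8] size [34.5 11.8] ang 88.5 medz 85.8 mean [626.2 111.7]
  60-68 2
[... 766 characters left out ...]
1.6 56.5] ang 8.4 medz 12.6 mean [417.8 -42.9]
  strap 591 bbox [228 197  74  28] cen [610.8  82.1] size [170.9  43. ] ang 79.4 medz 85.2 mean [608.6  68.7]
  strap 48 bbox [179 250  17  12] cen [738.4 -71.6] size [12.7 40.7] ang 42.6 medz 82.7 mean [739.8 -72.1]
  60-68 90 bbox [245 214  18   9] cen [617.1  55.7] size [40.  16.7] ang 79.4 medz 62.8 mean [616.7  56. ]
  80-130 639 bbox [165 229  30  28] cen [717.8 -89.1] size [60.1 63.8] ang 88.1 medz 121.3 mean [725.3 -88.9]
  80-130 582 bbox [248 194  54  26] cen [610.5 103. ] size [118.9  45.8] ang 78.6 medz 113.8 mean [612.8 109.9]
  80-130 62 bbox [369 231   5  18] cen [685.4 315.8] size [41.7  8.1] ang 1.3 medz 110.7 mean [685.8 316.3]
```

View pics/scene6.png

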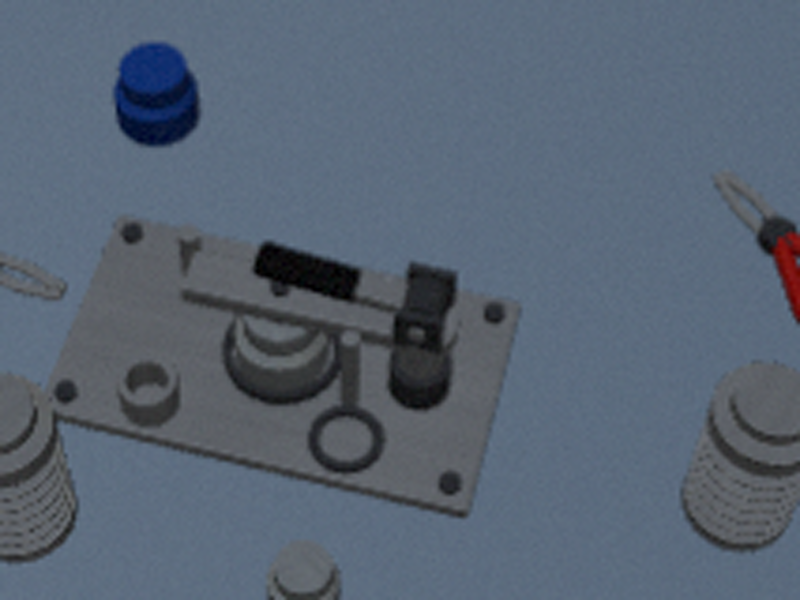

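View pics/top6.png

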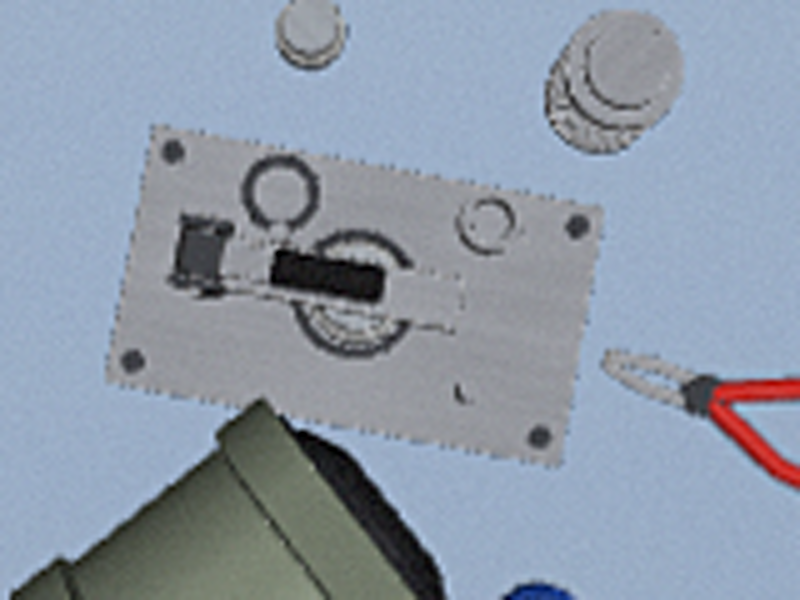

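Both views show the strap along the plate over the housing and the black grip level on top of it ((305,270) in the scene crop). The lever slope is about 0.11, which is roughly 1.46 rad. The other parts are where they were and the robot is clear, so I'll hand in.

```bash
python3 -c "
from workcell import bot
print(bot.job_done()); print(bot.observe()['clock'])"
```

```text
the job is handed in; nothing more can be done
None
the job is handed in; nothing more can be done
```

The housing is clamped. I swung the strap home with the outside of the shut fingers, then pushed the cam lever fully down. I lifted the arm clear and handed the job in at about 10 s on the clock.

- **Strap:** pushing stopped at the pin with about 16 N and no further travel. Before I touched the lever, the strap measured within about 0.3° of the plate axis. In the last pictures it lines up within 1° (79.4° against 78.8–78.9°), which is as close as the depth data can tell. It looks unmoved.
- **Lever:** it stopped at about 27 N on the fingers. The grip's slope measured 0.113 in the top camera and 0.100 in the scene camera, so about 1.46–1.47 rad against the 1.45 stop. The grip was at the expected height.
- **Surroundings:** the housing is still in its nest, and the bush, ring, dowel, pliers and bellows show no movement in the pictures. The largest force I read was about 29 N, at the wrist.

No check failed. The pad pressing on the housing is hidden in both views, so I inferred that from the lever angle.

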